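# Zero a coating gauge and hold it on the marked spot of a painted enclosure

## Task

Take the pen-shaped coating gauge out of its stand and zero it: hold its spring tip lightly on the bare steel disc of the zero block, gauge upright, for a second. Then bring it to the sloping lid of the painted enclosure and finish with the tip held inside the inked ring, the gauge square to the lid and pressed gently so that the spring tip is about half way in, not bottomed. The program ends still holding the gauge there; leave everything else where it is.

Things in the scene. Friction and masses are not known exactly. Their poses are not given: they have to be found in the camera images.
- gauge_grip (a point): Centre of the black square handle (22 x 22 mm, 70 mm long) of the coating gauge, a pen 140 mm long, 0.19 kg, upright in its stand, tip down. z: along the gauge, tip to handle; x, y: square to the handle's flats. Below the handle: collar (32 mm wide, 6 mm thick; its underside, 41 mm under this point, rests on the stand), barrel (16 mm wide, 44 mm long), then 20 mm of spring tip.
- gauge_tip (a point): The very end of the gauge's spring tip (steel pin 7 mm in diameter with a round end). With the spring out it lies 105 mm below gauge_grip on the gauge's axis. Axes as gauge_grip. In the stand it hangs 6 mm above the bench.
- plunger (a joint): How far the spring tip is pushed into the gauge, in m: 0 out, 0.012 bottomed. The spring pushes with 1.2 N at 0, 3.6 N at 0.006 and 6 N at 0.012, beyond which it is rigid.
- holder: Gauge stand: grey plastic block 60 x 60 mm, 70 mm high, fixed to the bench, with an upright through hole 19 mm in diameter in its middle. Origin: centre of its underside.
- zero_disc (a point): Centre of the top of the zero block's bare steel disc (40 mm in diameter, level, 18 mm above the bench, standing 6 mm above its round black base, 70 mm in diameter). The block is fixed. The stand and the zero block may change places, left and right.
- enclosure: White painted steel enclosure (200 x 260 x 45 mm) on a stand, fixed to the bench. It leans 25 degrees: its flat lid is 61 mm high at the front edge, 146 mm at the back; vent slots and a label lie on its rear half. Origin: bench level under its middle; -x is its front (lower) side, y along its width.
- mark_spot (a point): Centre of the black inked ring (20 mm inner, 25 mm outer diameter) flush on the lid, half way up the slope, within 75 mm to either side of the middle. z: the lid's outward normal (25 degrees off vertical, leaning to the enclosure's front), y along the enclosure's width.
- mug: Bystander: white mug, 80 mm wide, 95 mm high. Origin under its centre.
- tape_roll: Bystander: cardboard tape roll, 100 mm in diameter, 48 mm high, lying flat. Origin under its centre.
- screwdriver: Bystander: screwdriver, about 0.2 m long, lying on the bench along its x axis.
- wrench: Bystander: wrench, about 0.2 m long, lying on the bench along its x axis.
- carton: Bystander: small carton 110 x 80 x 50 mm. Origin under its centre.
- radio: Bystander: flat white radio unit 90 x 60 x 28 mm. Origin under its centre.
- spray_jar: Bystander: white jar, 60 mm wide, 110 mm high. Origin under its centre.
Not all that is in view belongs to the job. What is shaped like the part that bears gauge_grip but white or yellow is not meant.

How it is judged:
On the way:
1. the gauge, gripped and upright, presses its spring tip part way in on the steel disc of the zero block for half a second (value of joint plunger between 0.001 and 0.011 m and distance between gauge_tip and zero_disc below 0.02 m and angle between gauge_grip's own z axis and vertical below 0.2 rad and contact force between gauge and zero_block between 0.7 and 9 N and contact force between gauge and the fingers above 1 N), for 0.5 s.
At the end, for the whole second after the job is handed in: The gauge is held still in the gripper, touching neither stand nor zero block, its tip within 10 mm of the ring's centre (inside the ring) on the lid, its axis within 0.2 rad of the lid's normal, pushing on the lid with 0.7 to 9 N, the spring tip 1 to 11 mm in (value of joint plunger between 0.001 and 0.011 m and distance between gauge_tip and mark_spot below 0.01 m and angle between the z axis of gauge_grip and the z axis of mark_spot, either way round below 0.2 rad and contact force between gauge and enclosure between 0.7 and 9 N and contact force between gauge and the fingers above 1 N and contact force between gauge and holder below 0.1 N and contact force between gauge and zero_block below 0.1 N and linear speed of gauge below 0.02 m/s); the arm keeps its last pose, push and grip.
It fails at once if the gauge is pushed hard (over 15 N) on the zero block or the enclosure (contact force between gauge and zero_block above 15 N or contact force between gauge and enclosure above 15 N).
It fails at once if a bystander is moved by more than 30 mm (distance of any of mug, tape_roll, screwdriver, wrench, carton, radio, spray_jar from where it was at the start of the episode above 0.03 m).
It also fails if it takes over 51 s, if anything falls off the work surface, if the arm or the gripper's body presses on something with over 40 N, if the wrist force passes 120 N, or if a joint passes its speed limit or range.

## Robot

A 6-joint arm with a two-finger parallel gripper is mounted at the origin on the work surface. World frame = base frame: x ahead of the robot, y to its left, z up, the work surface at z = 0. Lengths are in m, angles in rad, forces in N, time in s.
With the tool pointing down it reaches from about 0.3 to 1 m from the base axis. Payload 5.1 kg.
Tool frame: the origin (TCP) lies at the very end of the fingers, on their centre line; the grasp point (between the pads) lies 19 mm behind it; z points along the fingers, y is the direction in which the jaws open and shut (so a half turn about z gives the same grasp; the last joint's range is limited). The gripper opens to 95 mm and grips with 3 to 60 N. Pads are 20 mm wide; open, the fingers measure 119 mm over their backs; the gripper's body (75 mm by 180 mm) begins 59 mm behind the grasp point.
Start: joints at [1.237, 0.124, 1.65, -0, 1.367, -0.083], TCP at [0.161, 0.63, 0.215] pointing down, gripper open.
Joint ranges: [-2.61, 2.61], [-1.02, 2.33], [0.03, 2.71], [-1.35, 4.49], [0.32, 2.68], [-2.91, 2.91]. Speed limits (rad/s): [2.57, 2.57, 3.14, 3.14, 3.14, 3.14].

## Interface

Orientations are given as a unit quaternion [w, x, y, z].
In Python, from bench import bot gives the robot as it stands.
- The arm moves only by the tool move_arm, never from a script. Its argument "plan" is a list of rows, each a list of 4 numbers: the shift along the tool's x, y, z in cm, then the turn about the tool's z in degrees. In form: [[tx, ty, tz, turn], ...]. A call has 1 to 10 rows; each row is the pose to reach, as a shift and turn from the pose commanded when the call began, along the tool's axes at that moment; what a row does not reach only later rows make up. A row lasts 1/12 s, in which the tool goes at most 41.7 mm and 7.16 degrees, less where a joint would pass 70% of its speed; a pose out of reach is approached as far as the arm can. A call with a gripper value outside its range is refused whole. "gripper" is the opening in per cent of the stroke, from 0 (shut) to 100 (fully open), set as the call begins (left out, the last holds). The fingers move at their own pace and stop on an object; the grip force is fixed at half the most. Time passes only in rows, so rows that repeat a pose let the fingers close. It gives the time, the measured TCP pose, the force and the opening at its end, in the units of the state.
- bot.get_state(): the state, without advancing time (a new reading comes with each control period).
- bot.camera(name): name is "scene" or "top" or "wrist"; returns a dict with "color" (420x560x3 uint8, red, green, blue), "depth" (420x560 float32, m along the optical axis (not along the pixel's ray), 0 where there is no reading), "intrinsics" (3x3 intrinsics, pixels), "k1" (the pictures are not rectified: a ray, as slopes to the right and down, at radius r is drawn at 1 + k1 r^2 times it, then the intrinsics apply), "eye" and "attitude" of the camera in the world. Camera axes: x right, y down, z forward; pixel columns grow to the right and rows downward; lengths in m; the calibration is good to about 2 mm. A picture is of the moment at which its call begins.
- bot.sign_off(): hands the job in, once; it reports no verdict.
The state is a dict: "clock": time; "joints": joint angles; "joint_vel": joint speeds; "joint_torque": joint torques, N m; "tool_pos": TCP position; "eef_rot": TCP orientation; "ft_force": force on the tool from outside, world axes, zero at the start; "wrist_torque": the same for the moment, N m; "gripper_width": opening from 0.0 (shut) to 1.0 (fully open).
Only numpy, scipy, OpenCV 4.12 (cv2) and the standard library are available. Lean on these libraries where they do the work, as an engineer would, in place of code of your own. Each camera call takes 0.05 s, during which the arm holds its last target. There are 200 camera calls.

## Working session

There is one attempt and no reset: what is moved stays moved. The work goes in short steps, Python scripts to look and compute and a tool call to move; the robot and the scene stay as the last step left them, time stands still between calls to the robot, and variables do not carry over. Pictures are saved under pics/ and viewed, about 8 in all and at most 12, crops included, and the job is handed in when it is done.

Besides the shell and the picture viewer there is one more tool, called after ">>>" as a command line: name --pt "numbers of a row" for each row, then --argument value for the rest. move_arm: Moves the arm, as the interface text tells. Its arguments: {"type":"object","properties":{"plan":{"type":"array","items":{"type":"array","items":{"type":"number"}}},"gripper":{"type":"number"}},"required":["plan"]}

```bash
ls; mkdir -p pics
cat > h.py <<'E'
import numpy as np, cv2
from bench import bot
from scipy.spatial.transform import Rotation as R
def rot(q): q=np.array(q); return q if q.shape==(3,3) else R.from_quat(q[[1,2,3,0]]).as_matrix()
def grab(n,tag):
    c=bot.camera(n); np.savez(f'{tag}.npz',**{k:np.array(v) for k,v in c.items()}); cv2.imwrite(f'pics/{tag}.png',c['color'][:,:,::-1]); return c
def load(tag): return dict(np.load(f'{tag}.npz'))
def ray(c,u,v):
    K=c['intrinsics']; k=float(c['k1'])
    d=np.array([(u-K[0,2])/K[0,0],(v-K[1,2])/K[1,1]]); s=d.copy()
    for _ in range(20): s=d/(1+k*(s@s))
    return np.array([s[0],s[1],1.])
def atz(c,u,v,z):
    r=rot(c['attitude'])@ray(c,u,v); e=c['eye']; return e+r*(z-e[2])/r[2]
def pt(c,u,v):
    r=ray(c,u,v); return c['eye']+rot(c['attitude'])@(r*c['depth'][int(v),int(u)])
E
python3 - <<'E'
from h import *
print(bot.get_state())
for n in('scene','top'):
    c=grab(n,n+'1'); print(n,c['eye'],c['attitude'],c['intrinsics'],c['k1'])
a=np.hstack([cv2.imread('pics/scene1.png'),cv2.imread('pics/top1.png')])
E
```

```text
pics
{'clock': 0.0, 'joints': array([ 1.23739207e+00,  1.24495069e-01,  1.65166194e+00,  2.85153731e-05,
        1.36748018e+00, -8.25791973e-02]), 'joint_vel': array([ 0.00084645,  0.00092558, -0.00012262,  0.00077905, -0.00102254,
       -0.00013676]), 'joint_torque': array([ 4.62495927e-05, -4.17595375e+01, -3.59938896e+01,  7.73552293e-02,
        4.93817590e-02, -1.72317318e-04]), 'tool_pos': array([0.16113121, 0.62905764, 0.21340067]), 'eef_rot': array([-2.24753174e-04,  1.25086836e-01,  9.92145271e-01, -9.97350126e-04]), 'ft_force': array([ 0.4894188 , -0.20788183, -0.15389226]), 'wrist_torque': array([-0.01454063, -0.05619971, -0.01696991]), 'gripper_width': 1.0001161321672878}
scene [ 1.12425462 -0.63159161  0.9908591 ] [-0.35285855  0.86481057  0.33298412 -0.12928689] [[466.51168637   0.         287.31483354]
 [  0.         466.51168637 206.21755674]
 [  0.           0.           1.        ]] -0.13357202701085386
top [0.33584488 0.02625859 1.52215738] [ 0.04817511 -0.70387449  0.70640635 -0.05683245] [[520.88702265   0.         288.38031205]
 [  0.         520.88702265 197.6505426 ]
 [  0.           0.           1.        ]] 0.04471553173797178
```

View pics/top1.png

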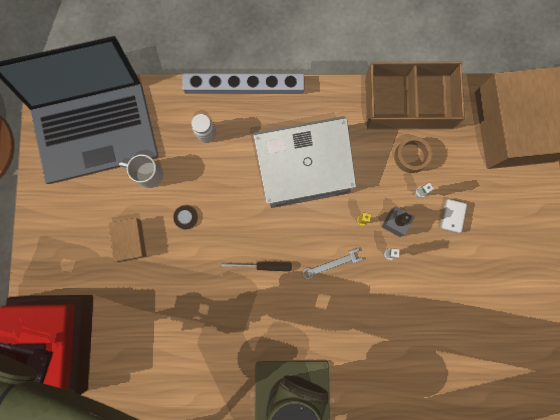

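View pics/scene1.png

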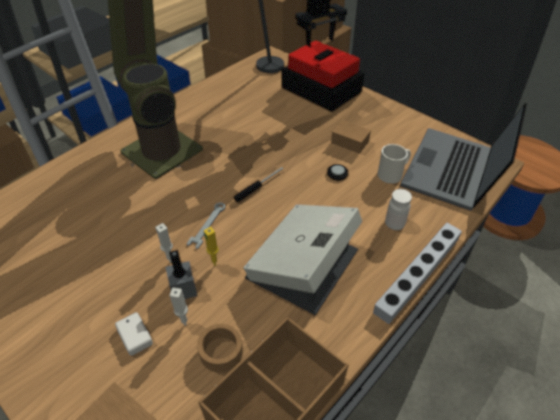

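Top view: the black gauge handle is at (404,219) on the grey stand (398,222). It could be mistaken for the yellow pen (364,218), or the white pens (425,190) and (391,253). The zero block is at (185,217), and the ring is at (308,161) on the enclosure. I choose the black one and check it in a close crop.

Run:
```python
from h import *
c=load('top1')
for n,u,v,z in [('gauge top',404,219,.146),('holder',398,222,.07),('yellow',366,217,.146),('white1',428,188,.146),('white2',394,253,.146),('disc',186,217,.018),('ring',308,161,.1035)]:
    print(n,atz(c,u,v,z).round(4),'depth pt',pt(c,u,v).round(4))
im=c['color'][:,:,::-1]
a=cv2.resize(im[170:270,340:480],None,fx=4,fy=4,interpolation=cv2.INTER_CUBIC)
b=cv2.resize(im[135,][None] if 0 else im[110:210,245:365],None,fx=2,fy=2,interpolation=cv2.INTER_CUBIC)
o=np.zeros((600,560,3),np.uint8);o[:400]=a;o[400:,:240]=b
cv2.imwrite('pics/crop1.png',o)
```

```text
gauge top [ 0.4837 -0.298   0.146 ] depth pt [ 0.4843 -0.2992  0.1409]
holder [ 0.4835 -0.2988  0.07  ] depth pt [ 0.4811 -0.2935  0.0935]
yellow [ 0.4893 -0.1973  0.146 ] depth pt [ 0.4898 -0.1979  0.1419]
white1 [ 0.567  -0.3653  0.146 ] depth pt [ 0.5681 -0.3671  0.1398]
white2 [ 0.394  -0.2682  0.146 ] depth pt [ 0.3943 -0.2698  0.1385]
disc [0.5053 0.3036 0.018 ] depth pt [0.5053 0.3037 0.0175]
ring [ 0.6513 -0.0467  0.1035] depth pt [ 0.6506 -0.0466  0.1066]
```

View pics/crop1.png

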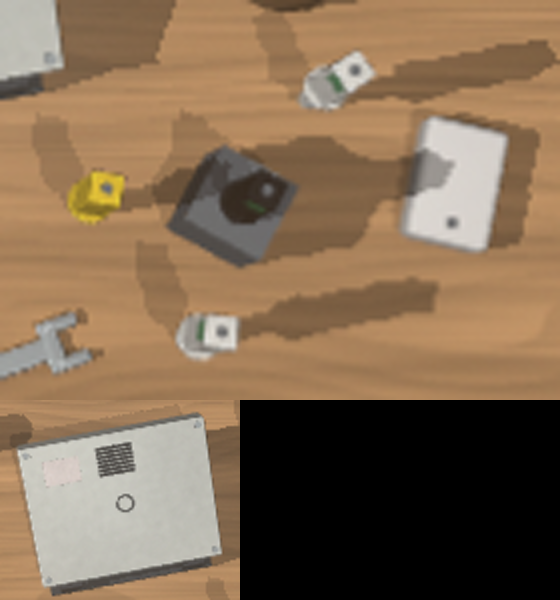

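>>> move_arm --pt "-20 -28 -9 0" --pt "-54 -82 -9 0" --pt "-54 -82 -9 0" --pt "-54 -82 -9 0" --pt "-54 -82 -9 0" --pt "-54 -82 -9 0" --pt "-54 -82 -9 0" --pt "-54 -82 -9 0" --pt "-54 -82 -9 0" --pt "-54 -82 -9 0"

```text
clock: 0.93
tool_pos: [0.2967, 0.2367, 0.2565]
eef_rot: [0.0, 0.124, 0.992, -0.0]
ft_force: [2.1, -0.1, 0.6]
gripper_width: 1.001
```

>>> move_arm --pt "-31 -47 -4.5 0" --pt "-31 -47 -4.5 0" --pt "-31 -47 -4.5 0" --pt "-31 -47 -4.5 0" --pt "-31 -47 -4.5 0" --pt "-31 -47 -4.5 0" --pt "-31 -47 -4.5 0" --pt "-31 -47 -4.5 0" --pt "-31 -47 -4.5 0" --pt "-31 -47 -4.5 0"

```text
clock: 1.77
tool_pos: [0.4323, -0.1563, 0.2897]
eef_rot: [-0.0, 0.126, 0.992, 0.0]
ft_force: [0.9, 0.8, 0.0]
gripper_width: 0.997
```

>>> move_arm --pt "-8 -12 -1 0" --pt "-8 -12 -1 0" --pt "-8 -12 -1 0" --pt "-8 -12 -1 0" --pt "-8 -12 -1 0" --pt "-8 -12 -1 0"

```text
clock: 2.27
tool_pos: [0.4799, -0.2908, 0.2989]
eef_rot: [-0.001, 0.126, 0.992, 0.001]
ft_force: [0.0, 0.8, -0.0]
gripper_width: 0.998
```

Run:
```python
from h import *
print(bot.get_state()['tool_pos'],bot.get_state()['joints'])
c=grab('wrist','w1'); print(c['eye'],c['attitude'],c['intrinsics'],c['k1'])
```

```text
[ 0.47989488 -0.29077364  0.29889345] [-6.40579813e-01 -1.10517470e-01  1.74573487e+00  2.96927619e-04
  1.50864445e+00 -1.95898267e+00]
[ 0.4065414  -0.27114971  0.468904  ] [0.10771834 0.78278731 0.60718214 0.08349035] [[300.08742081   0.         283.14395762]
 [  0.         300.08742081 212.22055449]
 [  0.           0.           1.        ]] -0.03232384230577294
```

View pics/w1.png

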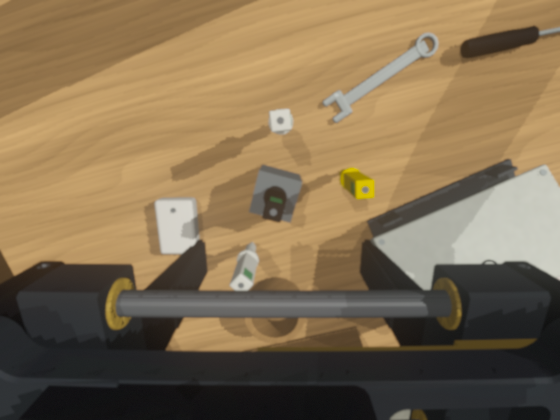

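Run:
```python
from h import *
c=load('w1')
def pts(us):
    return np.array([pt(c,u,v) for u,v in us])
uv=[(u,v) for u in range(235,320) for v in range(150,235)]
P=pts(uv)
for lo,hi,n in((.138,.152,'handle top'),(.064,.076,'holder top')):
    m=(P[:,2]>lo)&(P[:,2]<hi)
    q=P[m][:,:2]
    r=cv2.minAreaRect((q*1000).astype(np.float32)); print(n,m.sum(),P[m][:,2].mean(),r)
cr=cv2.resize(c['color'][150:240,230:400,::-1],None,fx=4,fy=4,interpolation=cv2.INTER_CUBIC)
cv2.imwrite('pics/crop2.png',cr)
```

```text
handle top 390 0.14547381436717607 ((490.9403991699219, -304.12310791015625), (21.735877990722656, 22.30849838256836), 61.01001739501953)
holder top 1366 0.07015567677300732 ((491.3033447265625, -304.314697265625), (60.18227005004883, 60.27193832397461), 60.54802322387695)
```

View pics/crop2.png

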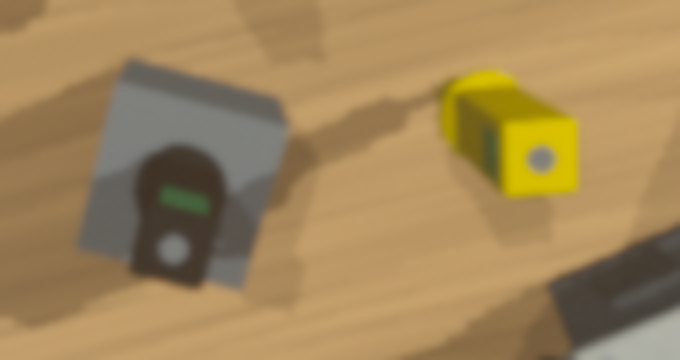

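>>> move_arm --pt "-1.4 -1.0 3 14.6" --pt "-1.4 -1.0 3 14.6" --pt "-1.4 -1.0 6 14.6" --pt "-1.4 -1.0 9 14.6" --pt "-1.4 -1.0 10 14.6" --pt "-1.4 -1.0 10 14.6" --pt "-1.4 -1.0 10 14.6" --gripper 60

```text
clock: 2.9
tool_pos: [0.4912, -0.3024, 0.2003]
eef_rot: [-0.0, 0.25, 0.968, 0.0]
ft_force: [-0.1, -0.2, 0.5]
gripper_width: 0.614
```

>>> move_arm --pt "-0.1 -0.1 3 0" --pt "-0.1 -0.1 6 0" --pt "-0.1 -0.1 9 0" --pt "-0.1 -0.1 10.6 0" --pt "-0.1 -0.1 10.6 0" --pt "-0.1 -0.1 10.6 0"

```text
clock: 3.4
tool_pos: [0.4924, -0.305, 0.0955]
eef_rot: [0.001, 0.25, 0.968, -0.0]
ft_force: [-0.5, -0.1, 0.7]
gripper_width: 0.6
```

>>> move_arm --pt "0 0 0 0" --pt "0 0 0 0" --pt "0 0 0 0" --pt "0 0 0 0" --pt "0 0 0 0" --pt "0 0 0 0" --pt "0 0 0 0" --gripper 0

```text
clock: 3.98
tool_pos: [0.4918, -0.3049, 0.0944]
eef_rot: [0.0, 0.25, 0.968, -0.0]
ft_force: [-1.2, -1.5, 1.0]
gripper_width: 0.229
```

>>> move_arm --pt "0 0 -3 0" --pt "0 0 -7 0" --pt "0 0 -11 0" --pt "0 0 -15 0" --pt "0 0 -16 0" --pt "0 0 -16 0"

```text
clock: 4.48
tool_pos: [0.4933, -0.306, 0.2588]
eef_rot: [0.004, 0.25, 0.968, -0.002]
ft_force: [0.7, -0.5, -1.7]
gripper_width: 0.231
```

>>> move_arm --pt "1.3 2.5 0 0" --pt "28.4 53.9 0 0" --pt "28.4 53.9 0 0" --pt "28.4 53.9 0 0" --pt "28.4 53.9 0 0" --pt "28.4 53.9 0 0" --pt "28.4 53.9 0 0" --pt "28.4 53.9 0 0" --pt "28.4 53.9 0 0"

```text
clock: 5.23
tool_pos: [0.4973, 0.0587, 0.2503]
eef_rot: [-0.002, 0.25, 0.968, -0.001]
ft_force: [1.8, -0.4, -1.0]
gripper_width: 0.228
```

Run:
```python
from h import *
s=bot.get_state();print(s['tool_pos'],s['eef_rot'],s['gripper_width'],s['ft_force'])
c=grab('wrist','w2')
t=load('top1')
# enclosure lid plane and yaw from top depth
uv=[(u,v) for u in range(225,375) for v in range(105,220)]
P=np.array([pt(t,u,v) for u,v in uv])
n=np.array([-np.sin(np.radians(25)),0,np.cos(np.radians(25))])
m=(P[:,2]>.055)&(P[:,2]<.155); q=P[m]
A=np.c_[q[:,:2],np.ones(len(q))]
for _ in range(5):
    k=np.linalg.lstsq(A,q[:,2],rcond=None)[0]; keep=abs(A@k-q[:,2])<.006; A,q=A[keep],q[keep]
print(len(q),'plane',k,'tilt',np.degrees(np.arctan(np.hypot(k[0],k[1]))),'yaw',np.degrees(np.arctan2(k[1],k[0])))
print(cv2.minAreaRect((q[:,:2]*1000).astype(np.float32)))
# ring
r=t['color'][150:173,297:320].astype(int).sum(2)
vv,uu=np.nonzero(r<np.median(r)-120); 
u0,v0=uu.mean()+297,vv.mean()+150; print(u0,v0,len(uu))
d=rot(t['attitude'])@ray(t,u0,v0); e=t['eye']
s_=(k[0]*e[0]+k[1]*e[1]+k[2]-e[2])/(d[2]-k[0]*d[0]-k[1]*d[1]); print('ring',e+s_*d)
```

```text
[0.49728325 0.05866938 0.25026962] [-2.44189770e-03  2.50237538e-01  9.68181177e-01 -6.47549278e-04] 0.22763122019954163 [ 1.7734144  -0.3954889  -0.96053451]
3470 plane [ 0.40123217  0.07802891 -0.15445083] tilt 22.23224122064225 yaw 11.005128697812486
((653.0885009765625, -40.58598327636719), (184.51234436035156, 260.7784729003906), 10.722210884094238)
307.1290322580645 161.0 31
ring [ 0.65130694 -0.04430228  0.10341761]
```

View pics/w2.png

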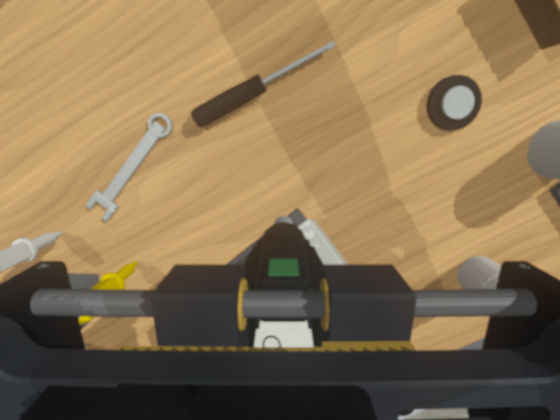

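The gauge is held upright, with its green label at (283,267). The zero disc is at (458,102), and the yellow pen is at (110,290), left standing.

Run:
```python
from h import *
c=load('w2'); g=c['color'].astype(int)
m=np.zeros(g.shape[:2],np.uint8); a=g[75:135,420:495]; m[75:135,420:495]=((a.min(2)>120)&(a.max(2)-a.min(2)<30))
n,l,st,ce=cv2.connectedComponentsWithStats(m); print(st[1:],ce[1:])
i=1+st[1:,4].argmax(); d=atz(c,*ce[i],.018); print(d,pt(c,*ce[i]))
s=bot.get_state(); M=rot(s['eef_rot']); print('shift cm',(M.T@(d-s['tool_pos'])*100))
```

```text
[[443  86  32  33 827]] [[458.24183797 101.9165659 ]]
[0.50890565 0.30803383 0.018     ] [0.50887996 0.30796349 0.01813391]
shift cm [10.38018434 21.77821555 23.3829246 ]
```

>>> move_arm --pt "3 6 0 0" --pt "6 12 0 0" --pt "9 18 0 0" --pt "11.1 22.4 2 0" --pt "11.1 22.4 6 0" --pt "11.1 22.4 10 0" --pt "11.1 22.4 11.5 0" --pt "11.1 22.4 11.5 0" --pt "11.1 22.4 11.5 0"

```text
clock: 6.03
tool_pos: [0.5058, 0.3052, 0.1305]
eef_rot: [-0.006, 0.249, 0.968, -0.005]
ft_force: [-1.3, -0.2, -1.8]
gripper_width: 0.232
```

>>> move_arm --pt "-0.2 0.3 0.5 0" --pt "-0.2 0.3 1.0 0" --pt "-0.2 0.3 1.5 0" --pt "-0.2 0.3 1.8 0" --pt "-0.2 0.3 2.0 0" --pt "-0.2 0.3 2.0 0" --pt "-0.2 0.3 2.0 0"

```text
clock: 6.62
tool_pos: [0.514, 0.3079, 0.1194]
eef_rot: [0.0, 0.25, 0.968, 0.0]
ft_force: [-0.2, -0.4, -1.7]
gripper_width: 0.229
```

>>> move_arm --pt "0.4 -0.2 0.3 0" --pt "0.4 -0.2 0.6 0" --pt "0.4 -0.2 0.9 0" --pt "0.4 -0.2 1.2 0" --pt "0.4 -0.2 1.4 0" --pt "0.4 -0.2 1.6 0" --pt "0.4 -0.2 1.6 0" --pt "0.4 -0.2 1.6 0" --pt "0.4 -0.2 1.6 0"

```text
clock: 7.37
tool_pos: [0.5093, 0.3083, 0.1032]
eef_rot: [-0.0, 0.25, 0.968, -0.0]
ft_force: [-1.8, -1.0, 1.0]
gripper_width: 0.23
```

>>> move_arm --pt "0 0 0.1 0" --pt "0 0 0.2 0" --pt "0 0 0.2 0" --pt "0 0 0.2 0" --pt "0 0 0.2 0" --pt "0 0 0.2 0" --pt "0 0 0.2 0" --pt "0 0 0.2 0" --pt "0 0 0.2 0" --pt "0 0 0.2 0"

```text
clock: 8.2
tool_pos: [0.5094, 0.3084, 0.101]
eef_rot: [0.0, 0.25, 0.968, 0.0]
ft_force: [-0.9, 0.6, 1.0]
gripper_width: 0.232
```

>>> move_arm --pt "0 0 0 0" --pt "0 0 0 0" --pt "0 0 0 0" --pt "0 0 0 0" --pt "0 0 0 0" --pt "0 0 0 0"

```text
clock: 8.7
tool_pos: [0.5094, 0.3084, 0.101]
eef_rot: [0.0, 0.25, 0.968, 0.0]
ft_force: [-0.2, -0.1, 0.7]
gripper_width: 0.226
```

>>> move_arm --pt "0 0 -3 0" --pt "0 0 -7 0" --pt "0 0 -11 0" --pt "0 0 -15 0" --pt "-1.5 -3 -16 -5" --pt "-28.1 -54.4 -16 -12" --pt "-28.1 -54.4 -16 -19" --pt "-28.1 -54.4 -16 -26" --pt "-28.1 -54.4 -16 -33" --pt "-28.1 -54.4 -16 -40"

```text
clock: 9.53
tool_pos: [0.5021, 0.0814, 0.26]
eef_rot: [-0.001, -0.08, 0.997, -0.0]
ft_force: [1.6, 0.7, -2.5]
gripper_width: 0.233
```

>>> move_arm --pt "7.3 -37.8 0 -1.5" --pt "7.3 -37.8 0 -1.5" --pt "7.3 -37.8 0 -1.5" --pt "7.3 -37.8 0 -1.5" --pt "7.3 -37.8 0 -1.5" --pt "7.3 -37.8 0 -1.5" --pt "7.3 -37.8 0 -1.5" --pt "7.3 -37.8 0 -1.5" --pt "7.3 -37.8 0 -1.5" --pt "7.3 -37.8 0 -1.5"

```text
clock: 10.37
tool_pos: [0.4872, -0.3065, 0.2594]
eef_rot: [-0.001, -0.087, 0.996, -0.0]
ft_force: [0.2, 0.2, -1.4]
gripper_width: 0.228
```

>>> move_arm --pt "0 0 0 0" --pt "0 0 0 0" --pt "0 0 0 0"

```text
clock: 10.62
tool_pos: [0.4886, -0.3002, 0.2603]
eef_rot: [-0.0, -0.09, 0.996, 0.001]
ft_force: [-0.2, -0.0, -2.1]
gripper_width: 0.234
```

>>> move_arm --pt "-0.2 -0.5 3 0" --pt "-0.2 -0.5 6 0" --pt "-0.2 -0.5 8 0" --pt "-0.2 -0.5 9 0" --pt "-0.2 -0.5 9 0" --pt "-0.2 -0.5 9 0" --pt "-0.2 -0.5 9 0"

```text
clock: 11.2
tool_pos: [0.4927, -0.3062, 0.1732]
eef_rot: [0.001, -0.09, 0.996, -0.001]
ft_force: [-0.5, -1.2, -1.1]
gripper_width: 0.23
```

Run:
```python
from h import *
s=bot.get_state();print(s['tool_pos'],s['eef_rot'],s['ft_force'])
c=grab('wrist','w3'); s=grab('scene','s3')
a=cv2.resize(c['color'][190:350,180:380,::-1],(500,400),interpolation=cv2.INTER_CUBIC)
b=cv2.resize(s['color'][210:330,130:220,::-1],(300,400),interpolation=cv2.INTER_CUBIC)
cv2.imwrite('pics/c3.png',np.hstack([a,b]))
```

```text
[ 0.49269966 -0.30620349  0.17321346] [ 0.00125098 -0.0901913   0.99592304 -0.00112452] [-0.536563   -1.215152   -1.11949762]
```

View pics/c3.png

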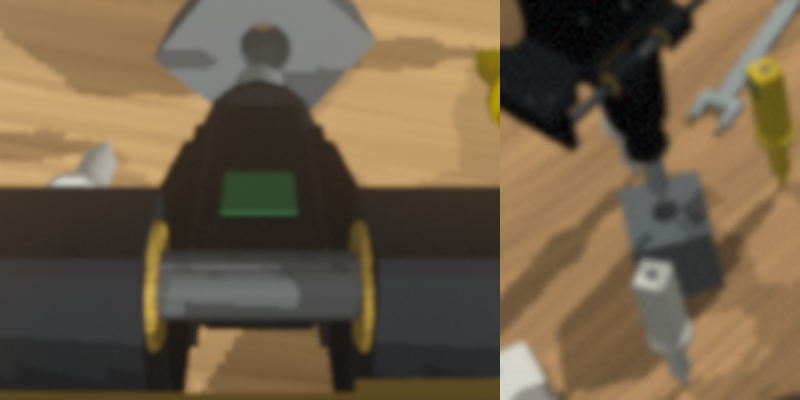

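The wrist view shows the pin directly in line with the hole, at about (266,48), and the neighbouring pens are untouched. I'll insert the pin and use the fixed stand to pivot the gauge in the grip.

>>> move_arm --pt "-0.0 0.1 0.8 0" --pt "0 0.1 1.6 0" --pt "0 0.1 2.4 0" --pt "0 0.1 2.9 0" --pt "0 0.1 2.9 0" --pt "0 0.1 2.9 0" --pt "0 0.1 2.9 0"

```text
clock: 11.88
tool_pos: [0.4914, -0.3052, 0.142]
eef_rot: [-0.0, -0.09, 0.996, 0.0]
ft_force: [0.2, -0.5, -0.6]
gripper_width: 0.23
```

>>> move_arm --pt "0.4 0 0 0" --pt "0.7 0 0 0" --pt "1.0 0 0 0" --pt "1.3 0 0 0" --pt "1.6 0 0 0" --pt "1.9 0 0.1 0" --pt "2.1 0 0.1 0" --pt "2.1 0 0.1 0"

```text
clock: 12.55
tool_pos: [0.4724, -0.3088, 0.1423]
eef_rot: [0.003, -0.089, 0.996, -0.0]
ft_force: [4.5, 1.5, -1.0]
gripper_width: 0.228
```

>>> move_arm --pt "0.4 0 0 0" --pt "0.8 0 0.1 0" --pt "1.2 0 0.1 0" --pt "1.6 0 0.2 0" --pt "2.0 0 0.2 0" --pt "2.4 0 0.3 0" --pt "2.6 0 0.3 0" --pt "2.6 0 0.3 0" --pt "2.6 0 0.3 0"

```text
clock: 13.3
tool_pos: [0.4465, -0.3135, 0.139]
eef_rot: [0.002, -0.089, 0.996, -0.0]
ft_force: [5.5, 1.6, -0.4]
gripper_width: 0.231
```

Run:
```python
from h import *
s=bot.get_state();print(s['tool_pos'],s['eef_rot'],s['ft_force'])
c=grab('wrist','w4'); s=grab('scene','s4')
a=cv2.resize(c['color'][150:350,150:400,::-1],(500,400),interpolation=cv2.INTER_CUBIC)
b=cv2.resize(s['color'][210:330,130:220,::-1],(300,400),interpolation=cv2.INTER_CUBIC)
cv2.imwrite('pics/c4.png',np.hstack([a,b]))
```

```text
[ 0.44648187 -0.313518    0.13902929] [ 2.25450219e-03 -8.94418515e-02  9.95989421e-01 -3.82797553e-04] [ 5.49930807  1.55432621 -0.44341909]
```

View pics/c4.png

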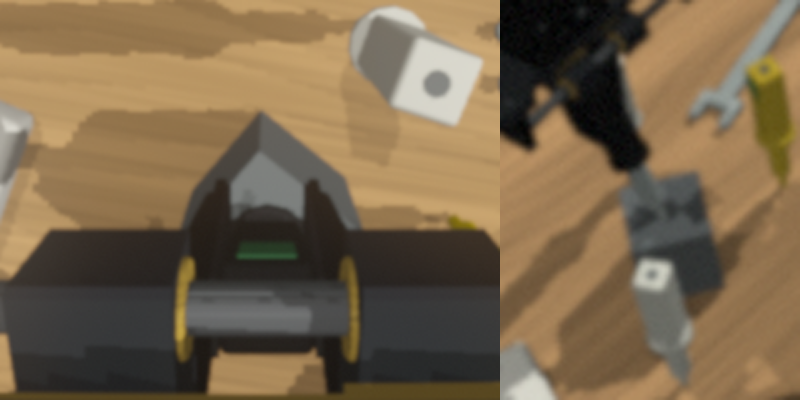

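The gauge has pivoted in the grip: in the scene crop the barrel slants from the fingers to the hole at (665,205). Next I lift clear and measure the tilt.

>>> move_arm --pt "0 0 -1.5 0" --pt "0 0 -4 0" --pt "0 0 -8 0" --pt "0 0 -12 0" --pt "0 0 -13 0" --pt "0 0 -13 0" --pt "0 0 -13 0" --pt "0 0 -13 0" --pt "0 0 -13 0"

```text
clock: 14.15
tool_pos: [0.4439, -0.3127, 0.2647]
eef_rot: [-0.002, -0.09, 0.996, 0.002]
ft_force: [-0.7, 0.8, -1.3]
gripper_width: 0.231
```

Run:
```python
from h import *
s=bot.get_state();print(s['tool_pos'],s['eef_rot'],s['ft_force'],s['joints'])
c=grab('scene','s5')
M=rot(s['eef_rot']); T=s['tool_pos']
def proj(p):
    q=rot(c['attitude']).T@(p-c['eye']); x=q[:2]/q[2]; x=x*(1+float(c['k1'])*(x@x)); return c['intrinsics'][:2,:2]@x+c['intrinsics'][:2,2]
th=np.radians(25); P=T-.019*M[:,2]
ax=np.sin(th)*-M[:,0]+np.cos(th)*M[:,2]   # handle->tip
tip=P+.1074*ax
print(proj(P),proj(tip))
u0,v0=proj(P+.06*ax)
u0,v0=int(u0),int(v0)
uv=[(u,v) for u in range(u0-45,u0+46) for v in range(v0-45,v0+60) if c['depth'][v,u]>0]
W=np.array([pt(c,u,v) for u,v in uv]); L=(W-P)@M  # tool coords rel. to pad centre
m=(abs(L[:,1])<.02)&(L[:,2]>.035)&(L[:,2]<.12)&(abs(L[:,0])<.08)
for z in np.arange(.035,.12,.006):
    k=m&(abs(L[:,2]-z)<.003)
    if k.sum()>2: print(round(z,3),k.sum(),np.median(L[k],0).round(4),L[k][:,0].min().round(4),L[k][:,0].max().round(4))
cv2.imwrite('pics/c5.png',cv2.resize(c['color'][v0-60:v0+60,u0-70:u0+70,::-1],(700,600),interpolation=cv2.INTER_CUBIC)); print(u0,v0)
```

```text
[ 0.44392094 -0.31268064  0.26467184] [-0.00195909 -0.08963769  0.99597075  0.00187646] [-0.73093273  0.80735526 -1.26408665] [-7.12408753e-01 -1.37202632e-01  1.82638290e+00 -2.09123662e-04
  1.45783396e+00 -2.46269793e+00]
[146.30633811 203.43290663] [169.85405842 241.26321155]
0.035 24 [-0.0305 -0.0112  0.0368] -0.039 -0.0116
0.041 8 [-0.0219 -0.0117  0.039 ] -0.0341 -0.014
0.047 12 [-0.0333 -0.0014  0.0475] -0.0361 -0.0286
0.053 13 [-0.0345 -0.0048  0.0528] -0.0362 -0.0239
0.059 18 [-0.0356 -0.0038  0.059 ] -0.0384 -0.0242
0.065 17 [-0.0373 -0.0017  0.065 ] -0.0416 -0.0311
0.071 14 [-0.0382 -0.0035  0.0706] -0.0431 -0.0321
0.077 21 [-0.0407 -0.0014  0.0769] -0.0459 -0.0327
0.083 5 [-0.0398 -0.0039  0.0813] -0.0431 -0.0333
0.089 6 [-0.0402 -0.      0.0892] -0.0423 -0.0392
0.095 8 [-0.0423 -0.0003  0.0946] -0.0449 -0.0396
159 225
```

View pics/c5.png

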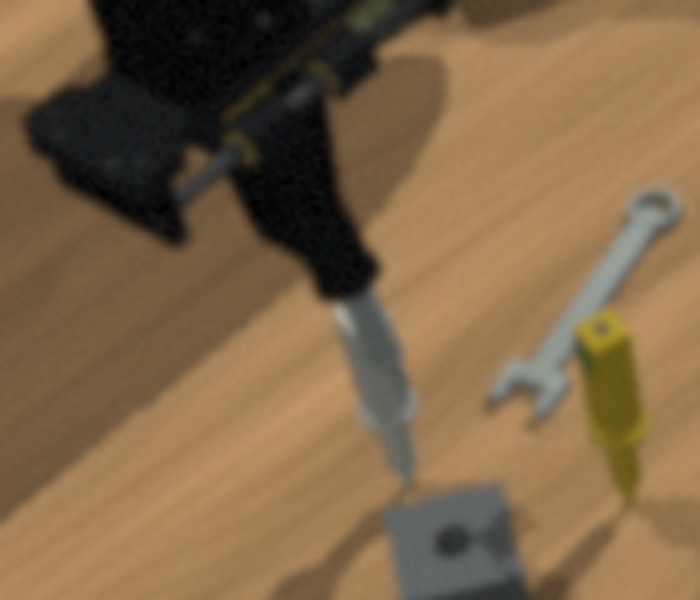

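The light-grey pen behind the gripper, at (390,415) in the crop, is the white decoy overlapping the gauge, so this view is ambiguous. The black collar end at about (340,285) fits a tilt of about 25°. I'll measure again over the enclosure, where the background is clean.

>>> move_arm --pt "-3 3.5 0 0" --pt "-18.5 22.8 0 -0.5" --pt "-18.5 22.8 0 -0.5" --pt "-18.5 22.8 0 -0.5" --pt "-18.5 22.8 0 -0.5" --pt "-18.5 22.8 0 -0.5" --pt "-18.5 22.8 0 -0.5" --pt "-18.5 22.8 0 -0.5" --pt "-18.5 22.8 0 -0.5" --pt "-18.5 22.8 0 -0.5"

```text
clock: 15.03
tool_pos: [0.5858, -0.0562, 0.2664]
eef_rot: [-0.001, -0.094, 0.996, 0.0]
ft_force: [0.1, -0.4, -1.1]
gripper_width: 0.234
```

```bash
cat > v.py <<'E'
from h import *
def view(tag,th=25,draw=True):
    s=bot.get_state();print(s['clock'],s['tool_pos'],s['eef_rot'],s['ft_force'])
    c=grab('scene',tag)
    M=rot(s['eef_rot']); T=s['tool_pos']; P=T-.019*M[:,2]
    def proj(p):
        q=rot(c['attitude']).T@(p-c['eye']); x=q[:2]/q[2]; x=x*(1+float(c['k1'])*(x@x)); return c['intrinsics'][:2,:2]@x+c['intrinsics'][:2,2]
    R0=np.array([.651,-.044,.1035]); print('ring px',proj(R0))
    for t in (10,15,20,25,30,35):
        a=np.radians(t); ax=-np.sin(a)*M[:,0]+np.cos(a)*M[:,2]
        print(t,'collar',proj(P+.0434*ax).round(1),'barrel end',proj(P+.0874*ax).round(1),'tip',proj(P+.1074*ax).round(1))
    u,v=map(int,proj(P)+[15,30]); u0,v0=u-70,v-60
    print('crop origin',u0,v0)
    return cv2.resize(c['color'][v0:v0+120,u0:u0+140,::-1],(700,600),interpolation=cv2.INTER_CUBIC)
E
python3 -c "
from v import *
cv2.imwrite('pics/c6.png',view('s6'))"
```

```text
15.0333 [ 0.58576129 -0.05620629  0.26641864] [-1.42897745e-03 -9.43971651e-02  9.95533591e-01  4.06147427e-05] [ 0.12653362 -0.38237152 -1.09450981]
ring px [299.13116428 237.3624095 ]
10 collar [279.  188.3] barrel end [281.7 202.6] tip [282.9 208.9]
15 collar [280.4 188.6] barrel end [284.4 203.3] tip [286.2 209.7]
20 collar [281.7 188.8] barrel end [287.  203.8] tip [289.4 210.3]
25 collar [283.  188.9] barrel end [289.6 204. ] tip [292.5 210.7]
30 collar [284.2 188.9] barrel end [292.1 204.1] tip [295.6 210.8]
35 collar [285.4 188.8] barrel end [294.5 203.9] tip [298.6 210.6]
crop origin 221 143
```

View pics/c6.png

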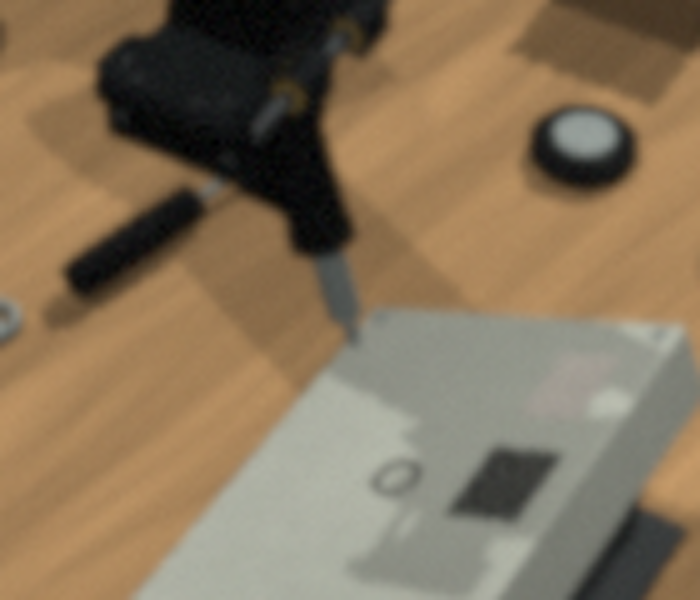

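The tip at (355,342) and barrel end at (345,310) agree with the 25° prediction to within about 1°. The ring at (397,479) in the crop is 1–2 px from its prediction, so I'll refine it.

Run:
```python
from h import *
c=load('s6'); t=load('top1')
def proj(c,p):
    q=rot(c['attitude']).T@(np.array(p)-c['eye']); x=q[:2]/q[2]; x=x*(1+float(c['k1'])*(x@x)); return (c['intrinsics'][:2,:2]@x+c['intrinsics'][:2,2]).round(1)
print('disc obs scene 338,170 ->',proj(c,[.509,.308,.018]),atz(c,338,170,.018))
print('holder hole obs 179.6,273 ->',proj(c,[.491,-.304,.07]),atz(c,179.6,273,.07))
for nm,cc,(x0,x1,y0,y1) in(('scene',c,(290,312,230,248)),('top',t,(299,317,152,170))):
    g=cc['color'][y0:y1,x0:x1].astype(float).sum(2); w=np.clip(np.median(g)-25-g,0,None)
    v,u=np.mgrid[y0:y1,x0:x1]; uu,vv=(w*u).sum()/w.sum(),(w*v).sum()/w.sum()
    # lid plane: through z=.1035 at enclosure middle line; use tilt 25, yaw 10.8, centre from top rect
    n=np.array([-np.sin(np.radians(25))*np.cos(np.radians(10.8)),-np.sin(np.radians(25))*np.sin(np.radians(10.8)),np.cos(np.radians(25))])
    print(nm,uu,vv,atz(cc,uu,vv,.1035),atz(cc,uu,vv,.1075), 'depth',pt(cc,uu,vv))
```

```text
disc obs scene 338,170 -> [337.1 168.9] [0.5141747  0.30591448 0.018     ]
holder hole obs 179.6,273 -> [178.9 272.4] [ 0.49356077 -0.30396333  0.07      ]
scene 305.00760777683854 240.51098901098902 [ 0.66845629 -0.0419155   0.1035    ] [ 0.67051092 -0.04457361  0.1075    ] depth [ 0.67254859 -0.0472098   0.111467  ]
top 307.3819674301602 161.13464848404607 [ 0.6509043  -0.04499891  0.1035    ] [ 0.65001597 -0.044798    0.1075    ] depth [0.33584488 0.02625859 1.52215738]
```

>>> move_arm --pt "-0.5 0 2 0" --pt "-1 -0.1 4 0" --pt "-1.5 -0.2 5.8 0" --pt "-1.6 -0.2 6.6 0" --pt "-1.6 -0.2 6.6 0" --pt "-1.6 -0.2 6.6 0" --pt "-1.6 -0.2 6.6 0" --pt "-1.6 -0.2 6.6 0"

```text
clock: 15.75
tool_pos: [0.6031, -0.0556, 0.2039]
eef_rot: [0.001, -0.094, 0.996, -0.0]
ft_force: [-0.3, -0.0, -2.1]
gripper_width: 0.233
```

```bash
python3 -c "
from v import *
a=view('s7'); c=grab('top','t7')
b=cv2.resize(c['color'][130:190,280:340,::-1],(300,300),interpolation=cv2.INTER_CUBIC)
cv2.imwrite('pics/c7.png',np.hstack([a[200:600,150:650],np.vstack([b,np.zeros((100,300,3),np.uint8)])]))"
```

```text
15.75 [ 0.60314385 -0.05563722  0.20394096] [ 1.39198976e-03 -9.37561609e-02  9.95594135e-01 -4.04251846e-04] [-0.32804383 -0.03485129 -2.10204378]
ring px [299.13116428 237.3624095 ]
10 collar [284.6 210.4] barrel end [287.1 223.7] tip [288.2 229.6]
15 collar [285.9 210.7] barrel end [289.7 224.5] tip [291.4 230.5]
20 collar [287.2 211. ] barrel end [292.3 225. ] tip [294.5 231.2]
25 collar [288.4 211.1] barrel end [294.8 225.3] tip [297.6 231.6]
30 collar [289.7 211.2] barrel end [297.2 225.4] tip [300.6 231.8]
35 collar [290.8 211.1] barrel end [299.6 225.3] tip [303.5 231.7]
crop origin 226 166
```

View pics/c7.png

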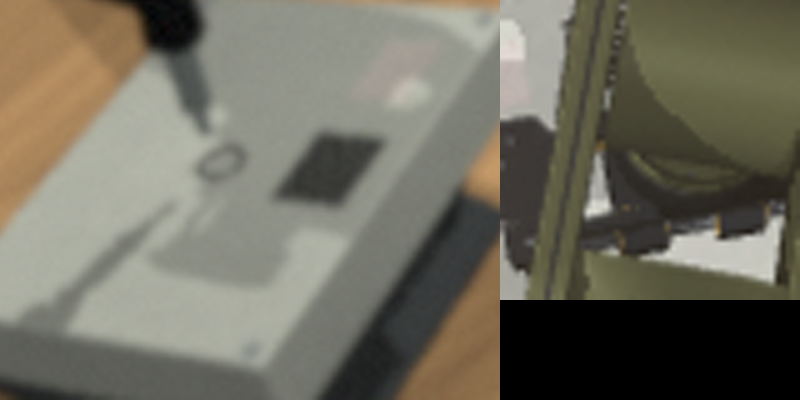

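The tip, at (207,131) in the crop, sits about 6 px above the ring centre at (221,161), lined up along the lid normal. Next I compute the remaining shift.

Run:
```python
from h import *
c=load('s7'); s=bot.get_state(); M=rot(s['eef_rot']); P=s['tool_pos']-.019*M[:,2]
a=np.radians(24.7); ax=-np.sin(a)*M[:,0]+np.cos(a)*M[:,2]; tip=P+.1074*ax
y=np.radians(10.8); b=np.radians(25); n=np.array([-np.sin(b)*np.cos(y),-np.sin(b)*np.sin(y),np.cos(b)])
for C in ([.653,-.0406,.1035],):
  for px in ((300.2,238.2),(300.4,237.7),(299.8,237.8)):
    r=rot(c['attitude'])@ray(c,*px); e=c['eye']; X=e+r*((np.array(C)-e)@n)/(r@n)
    print(px,X.round(4),'gap',((tip-X)@n).round(4),'shift to contact cm',(M.T@(X-tip)*100).round(2))
print('tip',tip,'n tool',M.T@n)
```

```text
(300.2, 238.2) [ 0.6551 -0.0447  0.1041] gap 0.0224 shift to contact cm [-0.8   0.08  2.1 ]
(300.4, 237.7) [ 0.6543 -0.0429  0.1039] gap 0.0224 shift to contact cm [-0.75  0.27  2.12]
(299.8, 237.8) [ 0.653  -0.0438  0.1032] gap 0.0224 shift to contact cm [-0.62  0.21  2.19]
tip [ 0.64729584 -0.04697625  0.12507587] n tool [ 0.42065058 -0.00091638 -0.90722227]
```

>>> move_arm --pt "-0.2 0.1 0.5 0" --pt "-0.4 0.1 1.0 0" --pt "-0.6 0.1 1.5 0" --pt "-0.7 0.15 1.8 0" --pt "-0.8 0.15 2.1 0" --pt "-0.8 0.15 2.1 0" --pt "-0.8 0.15 2.1 0" --pt "-0.8 0.15 2.1 0"

```text
clock: 16.52
tool_pos: [0.6098, -0.0522, 0.1811]
eef_rot: [-0.0, -0.094, 0.996, -0.0]
ft_force: [-2.0, -0.1, 0.3]
gripper_width: 0.227
```

>>> move_arm --pt "-0.05 0 0.1 0" --pt "-0.1 0 0.2 0" --pt "-0.1 0 0.2 0" --pt "-0.1 0 0.2 0" --pt "-0.1 0 0.2 0" --pt "-0.1 0 0.2 0"

```text
clock: 17.02
tool_pos: [0.6108, -0.052, 0.1789]
eef_rot: [-0.0, -0.094, 0.996, -0.0]
ft_force: [-4.0, -0.8, 0.0]
gripper_width: 0.23
```

Run:
```python
from v import *
a=view('s8')
c=grab('wrist','w8')
F=[]
for i in range(12):
    F.append(bot.get_state()['ft_force']); bot.camera('wrist')
F=np.array(F); print('mean force',F.mean(0),F.std(0))
b=cv2.resize(c['color'][150:330,180:380,::-1],(300,270),interpolation=cv2.INTER_CUBIC)
cv2.imwrite('pics/c8.png',np.hstack([a[100:600,150:600],np.vstack([b,np.zeros((230,300,3),np.uint8)])]))
```

```text
17.0167 [ 0.61077185 -0.05198974  0.17894079] [-3.71787118e-04 -9.40602471e-02  9.95566437e-01 -1.52338943e-05] [-4.04298929 -0.7932759   0.00448153]
ring px [299.13116428 237.3624095 ]
10 collar [287.8 218.2] barrel end [290.2 231.1] tip [291.3 236.8]
15 collar [289.1 218.6] barrel end [292.8 231.9] tip [294.4 237.7]
20 collar [290.4 218.8] barrel end [295.3 232.4] tip [297.5 238.4]
25 collar [291.6 219. ] barrel end [297.8 232.8] tip [300.5 238.9]
30 collar [292.8 219. ] barrel end [300.2 232.9] tip [303.5 239.1]
35 collar [294. 219.] barrel end [302.6 232.9] tip [306.3 239.1]
crop origin 230 174
mean force [-3.85223977 -0.82993058  0.99726724] [0.71010062 0.44188445 0.60860645]
```

View pics/c8.png

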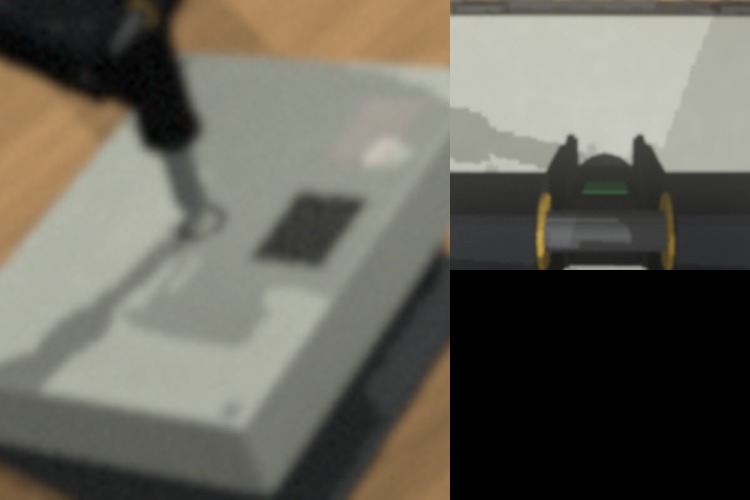

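The last view shows the pin standing inside the ring: the tip is at about (200,222) and the ring centre at about (201,222). Averaged force along the lid normal is about 4 N, so the spring tip is roughly half way in. I'm handing in.

```bash
python3 -c "
from h import *
s=bot.get_state();print(s['clock'],s['tool_pos'],s['ft_force'],s['gripper_width'],abs(s['joint_vel']).max())
print(bot.sign_off())"
```

```text
17.7167 [ 0.61099461 -0.051936    0.17893965] [-2.97677926 -0.56337851  1.12914586] 0.22987238812574498 0.0007973587933595784
the job is handed in; nothing more can be done
None
```

I zeroed the gauge on the steel disc and handed in with its tip pressed inside the inked ring. Sign-off was at 17.7 s of the 51 s allowed, and it gives no verdict.

- **Zeroing:** I held the gauge upright on the disc for about 1.3 s. The force reading was about 2.5–3 N, and from the height the spring tip was about 5 mm in.
- **Tilting:** The moves cannot tilt the tool. I put the pin part way into the stand's hole and moved sideways, which pivoted the gauge in the grip (about 6 N on the fixed stand). The camera view then matched a tilt of about 25°.
- **Final checks:** The tip lines up with the ring centre within about 1 pixel (about 2–3 mm) in the scene camera. The grip held (opening 0.23), the arm was still, and no bystander appeared disturbed in the close views, though I didn't measure them.

**Disagreements:**
- **Spring depth:** This is uncertain. The force of about 4 N suggests about 7 mm, while the position estimate gives about 4 mm. Both are within the 1–11 mm allowed.
- **Sideways force:** About 2 N along the slope remained at the tip, and I left it.
- **Camera agreement:** My first rough top-camera reading of the gauge was about 9 mm off the wrist camera, so I used the wrist reading for the grasp and the disc.

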